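# Clamp the pressing board on the light box

## Task

Clamp the wooden pressing board down on the light box: first push the steel clamp strap round with a finger until its rubber pad is over the middle of the brass plate on the board, then push the blue cam lever all the way down so that the pad presses on the plate. Only push: lift nothing, do not shift the board, leave the jar, dish, brush and brass weight where they are, and take the hand clear at the end.

Things in the scene. Friction and masses are not known exactly. Their poses are not given: they have to be found in the camera images.
- lightbox: Fixed low light box, aluminium with a white top, 280 (x) x 420 (y) x 50 mm high. Origin: centre of its underside, on the table. Its own +y points to the side where the pressing board lies; the clamp post stands at (0, -70) mm in its frame.
- pivot (a point): Fixed point on the vertical axis of the clamp post about which the strap swings, at the height of the strap's top face (102 mm above the table). Axes as the light box.
- strap (a joint): Angle of the steel clamp strap about the vertical post, rad; turns easily and stays where left (about 0.2 N m of friction, so about 2 N at the end). At 0 the strap points from the pivot along the light box's -x, at pi/2 along its +y; it grows as it swings clockwise seen from above, towards the board. Mechanical range 0 to 2.5; the stop lies beyond the plate, so it does not find the place. It starts at 0.25 to 0.75, well short of the plate, which lies at about 1.3 to 1.8.
- strap_end (a point): Point on the strap's top face straight above the pad, 130 mm from the pivot axis, 102 mm above the table. The strap is a flat steel bar 26 mm wide and 14 mm thick (88 to 102 mm above the table) which ends 16 mm beyond this point. A screw head 18 mm across stands here, its top 8 mm above the bar (look only). x axis along the strap from the end towards the pivot, y across it, z up.
- pad: Black rubber pad, 24 mm across and 9 mm thick, under the strap's end. Origin: centre of its lower face, about 74 mm above the table with the lever up. It moves down 5.7 mm per rad of lever: with the lever down it presses on the brass plate.
- lever (a joint): Angle of the blue-handled cam lever, rad: 0 fully up (51 degrees above level), 0.9 fully down (level, at its stop). Starts at 0 to 0.15 and stays where left. It takes about 0.25 N m (3 to 6 N on the handle), slightly more near the bottom as the pad presses. The lever is carried by the strap and turns with it; its level axis crosses the strap above the pivot, 122 mm above the table.
- lever_tip (a point): Centre of the lever's round end, 100 mm from the lever's axis. The lever points away from the pad, out over the strap's back end; its handle is a round bar 20 mm thick over the last 45 mm, rounded end 10 mm beyond this point. Up, this point is 62 mm behind the pivot axis and 200 mm above the table; down, 100 mm behind and 122 mm above the table.
- board: Loose dark wooden pressing board, 170 (x) x 130 (y) x 18 mm, about 0.5 kg, lying flat on the light box, top 68 mm above the table. Origin: centre of its underside.
- plate (a point): Centre of the top face of the brass plate, a disc 56 mm across and 3 mm thick fixed on the board, at (0, -25) mm in the board's frame, top 71 mm above the table. About 130 mm from the pivot axis, give or take 5 mm.
- jar: Bystander: closed glass jar, 48 mm across, 65 mm high, standing on the light box. Origin: centre of its underside.
- dish: Bystander: white open ceramic dish 100 x 140 x 40 mm on the table beside the light box. Origin: centre of its underside.
- brush: Bystander: flat brush with a wooden handle, 180 mm long, lying on the table along the light box's +y side. Origin: underside, near its middle; x axis along it.
- weight: Bystander: brass paperweight with a knob, 40 mm across, 52 mm high, standing on the light box. Origin: centre of its underside.
Mind the look-alikes: they are no part of the job. Leave any orange or red look-alike of the board alone.

How it is judged:
By the outcome, as a careful person would: the job done as asked, in the order asked, and still so for the second after the job is handed in, with the robot touching nothing.
It also fails if it takes over 51 s, if anything falls off the work surface, if the arm or the gripper's body presses on something with over 40 N, if the wrist force passes 120 N, or if a joint passes its speed limit or range.

## Robot

A 6-joint arm with a two-finger parallel gripper is mounted at the origin on the work surface. World frame = base frame: x ahead of the robot, y to its left, z up, the work surface at z = 0. Lengths are in m, angles in rad, forces in N, time in s.
With the tool pointing down it reaches from about 0.3 to 0.775 m from the base axis. Payload 14.6 kg.
Tool frame: the origin (TCP) lies on the centre line of the jaws, within the pads' length; the fingertips stand 17 mm ahead of it and the grasp point (between the pads) lies 2 mm behind it; z points along the fingers, x is the direction in which the jaws open and shut, and the axes are right-handed (so a half turn about z gives the same grasp; the last joint's range is limited). The gripper opens to 94 mm and grips with 3 to 60 N. Pads are 16 mm wide; open, the fingers measure 119 mm over their backs; the gripper's body (75 mm by 177 mm) begins 78 mm behind the grasp point.
Start: joints at [-1.282, 0.3, 1.521, -0, 1.321, -0.067], TCP at [0.192, -0.516, 0.222] pointing down, gripper open.
Joint ranges: [-3.03, 3.03], [-0.79, 2.21], [0.23, 2.52], [-1.04, 4.18], [0, 3.07], [-2.55, 2.55]. Speed limits (rad/s): [2.22, 2.22, 2.57, 3.14, 3.14, 3.14].

## Interface

Orientations are given as [roll, pitch, yaw] about the fixed x, y, z axes, in that order (R = Rz(yaw) Ry(pitch) Rx(roll)).
In Python, from station import ctrl gives the robot as it stands. The module is installed in compiled form; this text tells all that it offers.
- The arm moves only by the tool drive_tool, never from a script. Its argument "increments" is a list of rows, each a list of 3 entries, a list of its own where there are three numbers: the turn, a rotation vector about the tool's x, y, z in degrees, then the shift along the tool's x, y, z in mm, then the opening, from 0 (shut) to 1 (fully open). In form: [[[ax, ay, az], [dx, dy, dz], hand], ...]. A call has 1 to 20 rows; each row shifts and turns the commanded pose from where the row before left it, along the tool's axes as they then stand; what a row does not reach is not made up. A row lasts 1/8 s, in which the tool goes at most 62.5 mm and 10.7 degrees, less where a joint would pass 70% of its speed; a pose out of reach is approached as far as the arm can. A call with a gripper value outside its range is refused whole. The fingers move at their own pace and stop on an object; "squeeze" is the grip in N (left out, the last holds). Time passes only in rows, so rows that do not move let the fingers close. It gives the time, the measured TCP pose, the force and the opening at its end, in the units of the state.
- ctrl.get_obs(): the state, without advancing time (a new reading comes with each control period).
- ctrl.camera(name): name is "scene" or "side" or "wrist"; returns the picture (480x640x3 uint8, red, green, blue); there is no depth.
- ctrl.calibration(name): a dict with "fx", "fy", "cx", "cy" (pixels), "rvec" (rotation vector, rad) and "tvec" (3), from world to camera coordinates, as OpenCV has them. Camera axes: x right, y down, z forward; pixel columns grow to the right and rows downward; lengths in m; the calibration is good to about 2 mm. A picture is of the moment at which its call begins: read the wrist's pose just before it. calibration takes no time and is no camera call; for the wrist camera it gives the pose at the moment of the call.
- ctrl.hand_in(): hands the job in, once; it reports no verdict.
The state is a dict: "time_s": time; "qpos": joint angles; "joint_vel": joint speeds; "tau": joint torques, N m; "ee_pos": TCP position; "eef_rot": TCP orientation; "force": force on the tool from outside, world axes, zero at the start; "moment": the same for the moment, N m; "grip_width": finger opening in m.
Only numpy, scipy, OpenCV 4.12 (cv2) and the standard library are available. Lean on these libraries where they do the work, as an engineer would, in place of code of your own. Each camera call takes 0.05 s, during which the arm holds its last target.

## Working session

There is one attempt and no reset: what is moved stays moved. The work goes in short steps, Python scripts to look and compute and a tool call to move; the robot and the scene stay as the last step left them, time stands still between calls to the robot, and variables do not carry over. Pictures are saved under pics/ and viewed, and the job is handed in when it is done.

Besides the shell and the picture viewer there is one more tool, called after "Request:" by a JSON object that holds its "op" and its "data", one argument or row to a line. drive_tool: Moves the arm, as the interface text tells. Its arguments: {"type":"object","properties":{"increments":{"type":"array"},"squeeze":{"type":"number"}},"required":["increments"]}

```bash
mkdir -p pics; python3 - <<'E'
from station import ctrl
import cv2
o=ctrl.get_obs();print({k:o[k] for k in('time_s','ee_pos','eef_rot','grip_width','force')})
for n in('scene','side','wrist'):
    print(n,ctrl.calibration(n)); cv2.imwrite(f'pics/a_{n}.png',ctrl.camera(n)[:,:,::-1])
E
```

```text
{'time_s': 0.0, 'ee_pos': array([ 0.19149468, -0.5153165 ,  0.22187769]), 'eef_rot': array([-3.14152427e+00,  1.19300033e-03, -1.21500744e+00]), 'grip_width': 0.09375641999923338, 'force': array([-0.13876244, -0.02508621, -0.04075756])}
scene {'fx': 441.1550534761395, 'fy': 441.1550534761395, 'cx': 323.22187819668835, 'cy': 244.03488482468333, 'rvec': array([ 1.89580392,  1.30555591, -0.625581  ]), 'tvec': array([-0.15000897, -0.22017498,  1.63669682])}
side {'fx': 490.27358357001134, 'fy': 490.27358357001134, 'cx': 313.5894532955603, 'cy': 239.44686445003495, 'rvec': array([ 0.19644214, -2.73287924,  1.35753314]), 'tvec': array([0.56019331, 0.17519349, 1.0812225 ])}
wrist {'fx': 330.84102468910874, 'fy': 330.84102468910874, 'cx': 323.1098712682303, 'cy': 236.73639350287235, 'rvec': array([-2.40373108,  1.66936476,  0.21401456]), 'tvec': array([-0.54861994, -0.02611462,  0.39085654])}
```

View pics/a_scene.png

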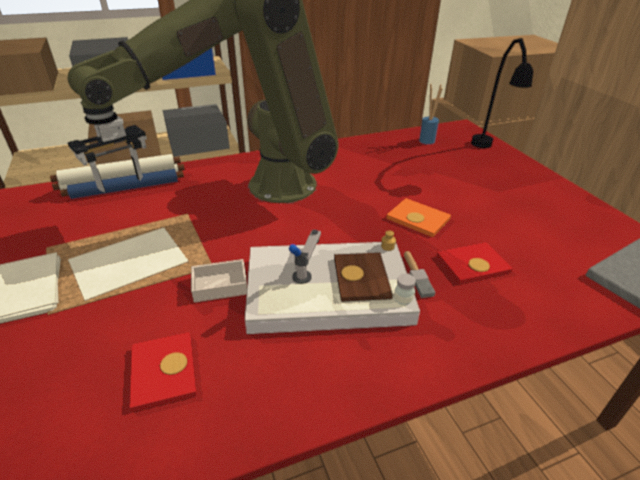

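View pics/a_side.png

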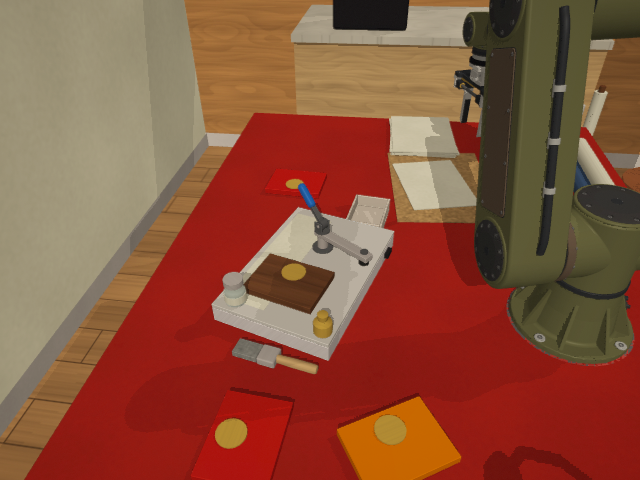

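View pics/a_wrist.png

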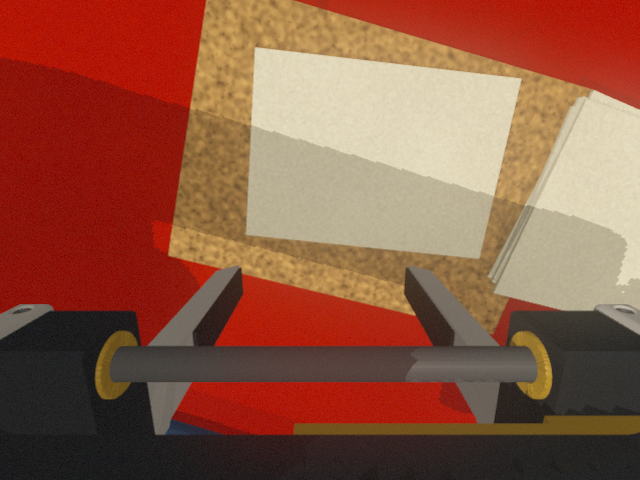

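Scene and side both show the light box. In the side view the plate is at about (293,272), the post at about (322,228), the strap end at about (364,256) and the blue lever tip at about (303,187). I'll enlarge these for precise pixels.

```bash
python3 - <<'E'
import cv2
a=cv2.imread('pics/a_side.png')[170:370,200:410]; cv2.imwrite('pics/b_side.png',cv2.resize(a,None,fx=3,fy=3,interpolation=cv2.INTER_CUBIC)[:600])
a=cv2.imread('pics/a_scene.png')[215:340,180:440]; cv2.imwrite('pics/b_scene.png',cv2.resize(a,None,fx=3,fy=3,interpolation=cv2.INTER_CUBIC))
E
```

```text
(no output)
```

View pics/b_side.png

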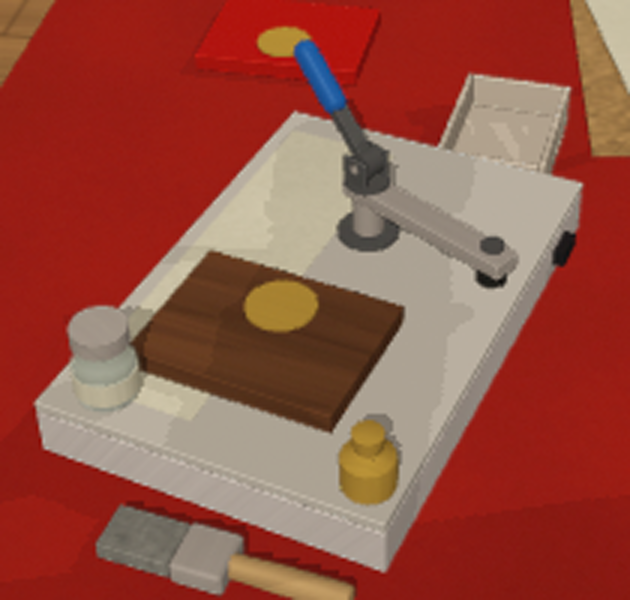

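View pics/b_scene.png

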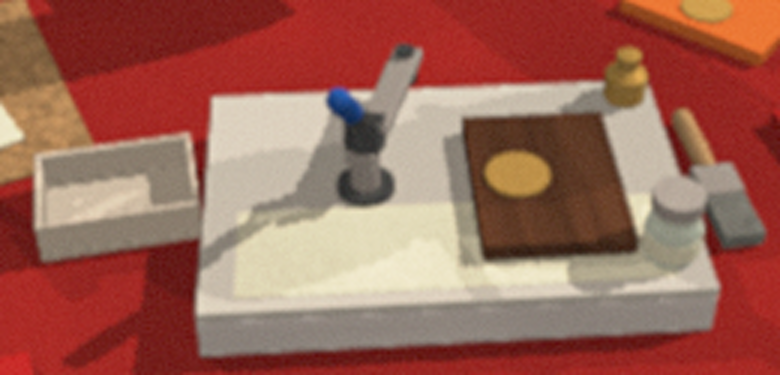

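```bash
cat > h.py <<'E'
import numpy as np,cv2
from scipy.optimize import least_squares
from station import ctrl
def un(n,uv,z,cal=None):
    c=cal or ctrl.calibration(n);R=cv2.Rodrigues(c['rvec'])[0];t=c['tvec']
    d=R.T@np.array([(uv[0]-c['cx'])/c['fx'],(uv[1]-c['cy'])/c['fy'],1]);o=-R.T@t
    return (o+d*(z-o[2])/d[2])
def pr(n,P,cal=None):
    c=cal or ctrl.calibration(n);K=np.array([[c['fx'],0,c['cx']],[0,c['fy'],c['cy']],[0,0,1]])
    return cv2.projectPoints(np.atleast_2d(np.float64(P)),c['rvec'],c['tvec'],K,None)[0][:,0]
E
python3 - <<'E'
from h import *
S=lambda u,v:(u/3+200,v/3+170)
C=lambda u,v:(u/3+180,v/3+215)
for nm,z,s,c in [('c1',.05,(297,113),(198,310)),('c2',.05,(582,184),(213,97)),('c3',.05,(38,403),(717,290)),('c4',.05,(388,530),(655,82)),
 ('plate',.071,(281,306),(518,173)),('screw',.110,(492,243),(404,50)),('post',.052,(368,230),(366,185)),('bA',.068,(211,252),(483,248)),('bB',.068,(404,306),(463,119)),('bC',.068,(332,422),(600,115)),('bD',.068,(145,360),(636,243)),('jar',.115,(99,325),(679,195)),('weight',.102,(370,428),(629,53))]:
    print(nm,un('side',S(*s),z)[:2].round(4),un('scene',C(*c),z)[:2].round(4))
# lever tip triangulate
def f(p): return np.r_[pr('side',p)[0]-S(308,50),pr('scene',p)[0]-C(341,99)]
r=least_squares(f,[.45,0,.2]);print('tip',r.x,r.fun)
E
```

```text
c1 [ 0.6515 -0.2897] [ 0.6541 -0.2904]
c2 [ 0.3879 -0.211 ] [ 0.3927 -0.2135]
c3 [0.7713 0.1096] [0.7786 0.1043]
c4 [0.505  0.1924] [0.5169 0.193 ]
plate [0.6107 0.0047] [0.6143 0.0019]
screw [ 0.4561 -0.0434] [ 0.4613 -0.0463]
post [ 0.5616 -0.1208] [ 0.5631 -0.1194]
bA [ 0.679 -0.056] [ 0.6854 -0.0613]
bB [ 0.5187 -0.011 ] [ 0.5258 -0.0128]
bC [0.5538 0.1174] [0.5638 0.1073]
bD [0.699  0.0735] [0.7237 0.0581]
jar [0.7229 0.0913] [0.7283 0.0886]
weight [0.5221 0.1525] [0.5274 0.1526]
tip [ 0.61523352 -0.15712645  0.19758037] [-0.62887792  0.65339676 -0.59559557 -0.64707813]
```

```bash
cat >> h.py <<'E'
from scipy.spatial.transform import Rotation as Ro
def st():
    o=ctrl.get_obs();print('t',round(o['time_s'],2),'p',o['ee_pos'].round(4),'rpy',np.degrees(o['eef_rot']).round(2),'F',o['force'].round(1),'w',round(o['grip_width'],3));return o
def delta(target,yaw=None):
    o=st();R=Ro.from_euler('xyz',o['eef_rot']);print('tool shift mm',(R.inv().apply(np.array(target)-o['ee_pos'])*1e3).round(1))
    if yaw is not None:
        T=Ro.from_euler('xyz',[np.pi,0,np.radians(yaw)]);print('turn',np.degrees((R.inv()*T).as_rotvec()).round(2)); print('shift in turned axes',(T.inv().apply(np.array(target)-o['ee_pos'])*1e3).round(1))
PIV=np.array([.5616,-.119])
def polar(r,ang,off): # strap angle(box), tangential offset(cw +)
    th=np.radians(163)-ang; u=np.array([np.cos(th),np.sin(th)]);t=np.array([np.sin(th),-np.cos(th)])
    return PIV+r*u+off*t, np.degrees(th)-90
E
python3 - <<'E'
from h import *
p,y=polar(.13,.32,-.045);print(p,y);delta([*p,.222],y)
E
```

```text
[ 0.42952176 -0.08052482] 54.66535055581369
t 0.15 p [ 0.1915 -0.5154  0.222 ] rpy [-1.800e+02  5.000e-02 -6.962e+01] F [-0.6 -0.3 -0.7] w 0.094
tool shift mm [-3.248e+02 -3.746e+02  3.000e-01]
turn [-5.0000e-02  2.0000e-02 -1.2428e+02]
shift in turned axes [492.4 -57.4   0. ]
```

Request:
{"op": "drive_tool", "data": {
  "increments": [
    [[0, 0, -9.56], [0, 0, 0], 0],
    [[0, 0, -9.56], [0, 0, 0], 0],
    [[0, 0, -9.56], [0, 0, 0], 0],
    [[0, 0, -9.56], [0, 0, 0], 0],
    [[0, 0, -9.56], [0, 0, 0], 0],
    [[0, 0, -9.56], [0, 0, 0], 0],
    [[0, 0, -9.56], [0, 0, 0], 0],
    [[0, 0, -9.56], [0, 0, 0], 0],
    [[0, 0, -9.56], [0, 0, 0], 0],
    [[0, 0, -9.56], [0, 0, 0], 0],
    [[0, 0, -9.56], [0, 0, 0], 0],
    [[0, 0, -9.56], [0, 0, 0], 0],
    [[0, 0, -9.56], [0, 0, 0], 0],
    [[0, 0, 0], [0, 0, 0], 0]
  ],
  "squeeze": 10
}}

```text
time_s: 1.9
ee_pos: [0.1916, -0.5155, 0.2223]
eef_rot: [-3.141, -0.0, 0.953]
force: [0.2, -0.0, 0.5]
grip_width: 0.0006
```

Request:
{"op": "drive_tool", "data": {
  "increments": [
    [[0, 0, 0], [40, -5, 0], 0],
    [[0, 0, 0], [40, -5, 0], 0],
    [[0, 0, 0], [40, -5, 0], 0],
    [[0, 0, 0], [40, -5, 0], 0],
    [[0, 0, 0], [40, -5, 0], 0],
    [[0, 0, 0], [40, -5, 0], 0],
    [[0, 0, 0], [40, -5, 0], 0],
    [[0, 0, 0], [40, -5, 0], 0],
    [[0, 0, 0], [40, -5, 0], 0],
    [[0, 0, 0], [40, -5, 0], 0],
    [[0, 0, 0], [40, -4, 0], 0],
    [[0, 0, 0], [40, -3, 0], 0],
    [[0, 0, 0], [12, 0, 0], 0],
    [[0, 0, 0], [0, 0, 0], 0],
    [[0, 0, 0], [0, 0, 0], 0]
  ]
}}

```text
time_s: 3.78
ee_pos: [0.4292, -0.082, 0.2224]
eef_rot: [-3.142, 0.0, 0.952]
force: [-0.2, -0.4, -0.3]
grip_width: 0.0001
```

```bash
python3 - <<'E'
from h import *
p,y=polar(.13,.32,-.045);print(p,y);delta([*p,.101],y)
cv2.imwrite('pics/c_w.png',ctrl.camera('wrist')[:,:,::-1])
a=ctrl.camera('side')[120:320,200:410,::-1]; cv2.imwrite('pics/c_s.png',cv2.resize(a,None,fx=3,fy=3,interpolation=cv2.INTER_CUBIC))
print(ctrl.calibration('wrist'))
E
```

```text
[ 0.42952176 -0.08052482] 54.66535055581369
t 3.77 p [ 0.4292 -0.082   0.2224] rpy [-1.800e+02  1.000e-02  5.456e+01] F [-0.2 -0.4 -0.3] w 0.0
tool shift mm [  1.4  -0.6 121.4]
turn [-0.    0.01 -0.11]
shift in turned axes [  1.4  -0.6 121.4]
{'fx': 330.84102468910874, 'fy': 330.84102468910874, 'cx': 323.1098712682303, 'cy': 236.73639350287235, 'rvec': array([-2.58698479, -1.3353365 , -0.17073744]), 'tvec': array([-0.18281981, -0.410414  ,  0.29103322])}
```

View pics/c_w.png

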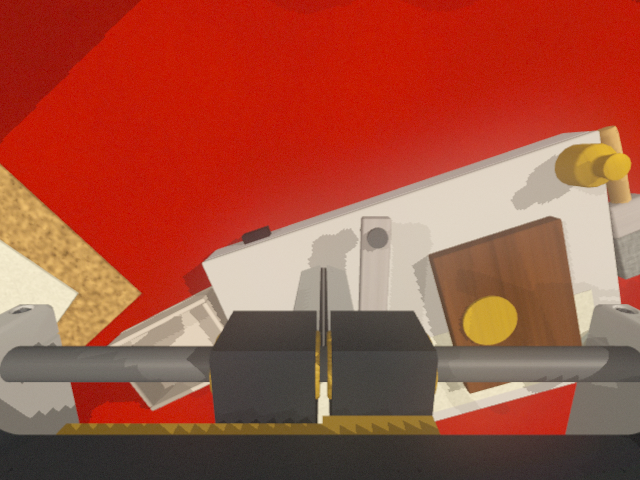

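View pics/c_s.png

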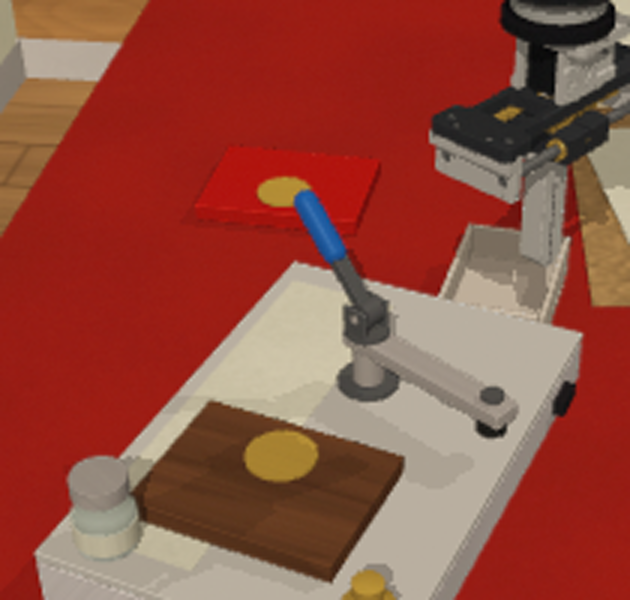

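```bash
python3 - <<'E'
from h import *
s=un('wrist',(377,238),.110)[:2];p=un('wrist',(490.5,320.5),.071)[:2];print('screw',s,'plate',p)
print(un('wrist',(361,300),.102)[:2],un('wrist',(392,300),.102)[:2])
for q in (s,p,np.array([.6125,.0033])):
    d=q-PIV;print(np.hypot(*d),np.radians(163)-np.arctan2(d[1],d[0]))
o=ctrl.get_obs();R=Ro.from_euler('xyz',o['eef_rot']);print(R.inv().apply(np.r_[s,.1]-o['ee_pos']))
E
```

```text
screw [ 0.45598826 -0.04296826] plate [0.61222178 0.00464597]
[ 0.49985614 -0.08773201] [ 0.5165454  -0.06424968]
0.13013325595486355 0.3272627729269204
0.1336072224531896 1.6626816133179967
0.13246924171293503 1.6684749932181062
[ 0.04730678 -0.00090965  0.12250083]
```

Request:
{"op": "drive_tool", "data": {
  "increments": [
    [[0, 0, 0], [0, 0, 30], 0],
    [[0, 0, 0], [0, 0, 30], 0],
    [[0, 0, 0], [0, 0, 30], 0],
    [[0, 0, 0], [0, 0, 22], 0],
    [[0, 0, 0], [0, 0, 9], 0],
    [[0, 0, 0], [5, 0, 0], 0],
    [[0, 0, 0], [5, 0, 0], 0],
    [[0, 0, 0], [4, 0, 0], 0],
    [[0, 0, 0], [4, 0, 0], 0],
    [[0, 0, 0], [3, 0, 0], 0],
    [[0, 0, 4.8], [11, -1.7, 0], 0],
    [[0, 0, 4.8], [11, -1.7, 0], 0],
    [[0, 0, 0], [0, 0, 0], 0]
  ]
}}

```text
time_s: 5.5
ee_pos: [0.4527, -0.0442, 0.1014]
eef_rot: [-3.142, -0.0, 0.788]
force: [-1.0, -0.9, -1.0]
grip_width: 0.0007
```

```bash
python3 - <<'E'
from h import *
o=st();d=o['ee_pos'][:2]-PIV
y=o['eef_rot'][2];print('tool pivot xy',Ro.from_euler('xyz',o['eef_rot']).inv().apply(np.r_[-d,0]))
cv2.imwrite('pics/d_w.png',ctrl.camera('wrist')[:,:,::-1])
E
```

```text
t 5.5 p [ 0.4527 -0.0442  0.1014] rpy [-180.     -0.     45.14] F [-1.  -0.9 -1. ] w 0.001
tool pivot xy [ 2.38368301e-02  1.29935490e-01 -6.87138941e-06]
```

View pics/d_w.png

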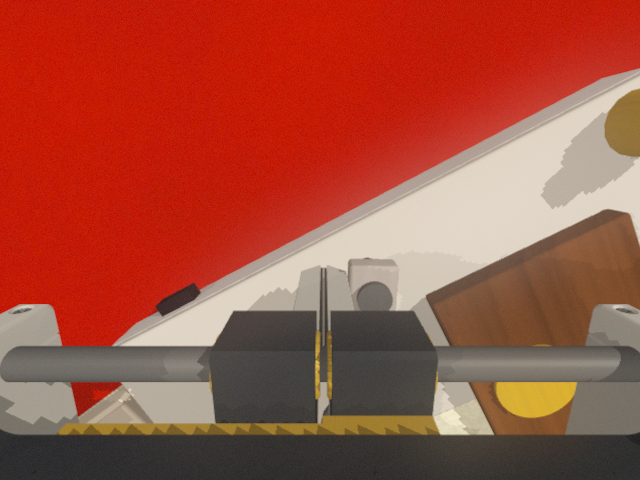

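Request:
{"op": "drive_tool", "data": {
  "increments": [
    [[0, 0, 4.8], [11, -1.6, 0], 0],
    [[0, 0, 4.8], [11, -1.6, 0], 0],
    [[0, 0, 4.8], [11, -1.6, 0], 0],
    [[0, 0, 4.8], [11, -1.6, 0], 0],
    [[0, 0, 4.8], [11, -1.6, 0], 0],
    [[0, 0, 4.8], [11, -1.6, 0], 0],
    [[0, 0, 4.8], [11, -1.6, 0], 0],
    [[0, 0, 4.8], [11, -1.6, 0], 0],
    [[0, 0, 4.8], [11, -1.6, 0], 0],
    [[0, 0, 4.8], [11, -1.6, 0], 0],
    [[0, 0, 2.4], [5.5, -0.9, 0], 0],
    [[0, 0, 2.4], [5.5, -0.9, 0], 0],
    [[0, 0, 0], [0, 0, 0], 0]
  ]
}}

```text
time_s: 7.18
ee_pos: [0.5554, 0.0129, 0.1013]
eef_rot: [3.142, 0.0, -0.133]
force: [-0.0, 0.2, 0.4]
grip_width: 0.0006
```

```bash
python3 - <<'E'
from h import *
o=st();d=o['ee_pos'][:2]-PIV
y=o['eef_rot'][2];print('tool pivot xy',Ro.from_euler('xyz',o['eef_rot']).inv().apply(np.r_[-d,0]))
cv2.imwrite('pics/e_w.png',ctrl.camera('wrist')[:,:,::-1])
a=ctrl.camera('side')[140:340,200:410,::-1]; cv2.imwrite('pics/e_s.png',cv2.resize(a,None,fx=3,fy=3,interpolation=cv2.INTER_CUBIC))
E
```

```text
t 7.17 p [0.5554 0.0129 0.1013] rpy [ 1.80e+02  1.00e-02 -7.64e+00] F [-0.   0.2  0.4] w 0.001
tool pivot xy [ 2.36778364e-02  1.29880979e-01 -4.63462628e-06]
```

View pics/e_w.png

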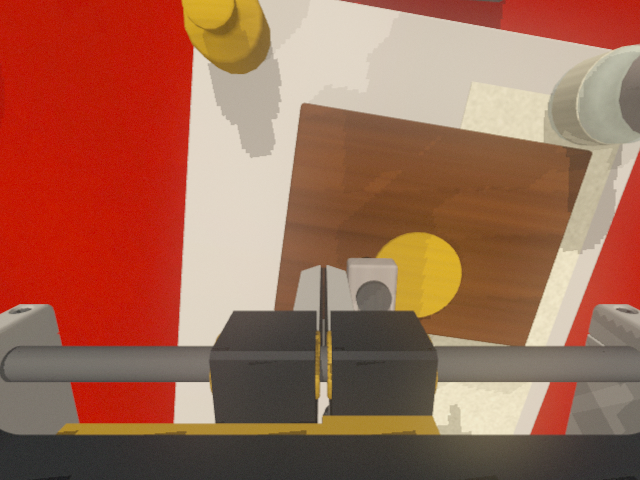

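View pics/e_s.png

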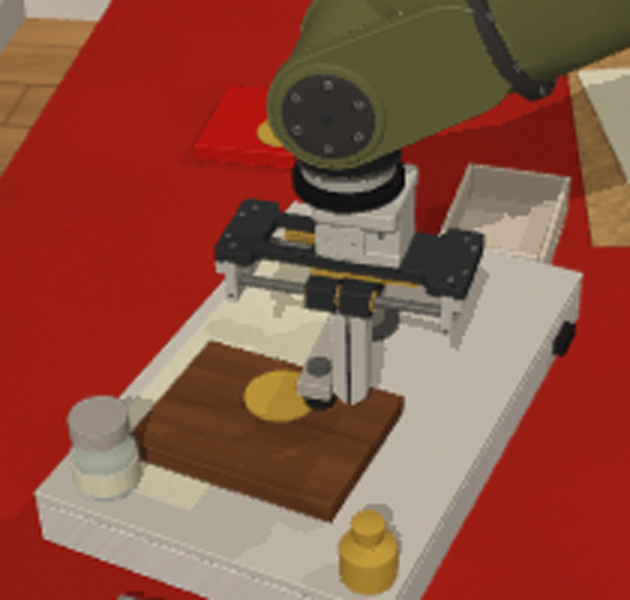

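```bash
python3 - <<'E'
from h import *
s=un('wrist',(374,296),.110)[:2];p=un('wrist',(418,276),.071)[:2]
for q in (s,p):
    d=q-PIV;print(q,np.hypot(*d),np.radians(163)-np.arctan2(d[1],d[0]))
r=[un('wrist',uv,.071)[:2] for uv in((461,273),(418,233),(421,318))];print(r,[np.hypot(*(x-p)) for x in r])
E
```

```text
[0.58107274 0.01262258] 0.13305521896015307 1.420968705377813
[0.61349164 0.00379129] 0.13330583013593586 1.6739267172355357
[array([0.64001135, 0.00225414]), array([0.61516307, 0.03130865]), array([ 0.61365414, -0.02525145])] [np.float64(0.026564216436469418), np.float64(0.027568073742854672), np.float64(0.02904319792186701)]
```

Request:
{"op": "drive_tool", "data": {
  "increments": [
    [[0, 0, 3.6], [8.2, -1.2, 0], 0],
    [[0, 0, 3.6], [8.2, -1.2, 0], 0],
    [[0, 0, 3.6], [8.2, -1.2, 0], 0],
    [[0, 0, 1.7], [3.9, -0.6, 0], 0],
    [[0, 0, 1.7], [3.9, -0.6, 0], 0],
    [[0, 0, 0], [0, 0, 0], 0]
  ]
}}

```text
time_s: 8.02
ee_pos: [0.5881, 0.0103, 0.1014]
eef_rot: [3.141, -0.0, -0.383]
force: [-0.1, 0.3, -0.1]
grip_width: 0.001
```

Request:
{"op": "drive_tool", "data": {
  "increments": [
    [[0, 0, 0], [-8, 0, 0], 0],
    [[0, 0, 0], [-12, 0, 0], 0],
    [[0, 0, 0], [-12, 0, 0], 0],
    [[0, 0, 0], [-8, 0, -20], 0],
    [[0, 0, 0], [0, 0, -30], 0],
    [[0, 0, 0], [0, 0, -40], 0],
    [[0, 0, 0], [0, 0, -40], 0],
    [[0, 0, 0], [0, 0, 0], 0]
  ]
}}

```text
time_s: 9.02
ee_pos: [0.5513, 0.0256, 0.2344]
eef_rot: [-3.14, -0.005, -0.382]
force: [0.0, -0.4, -1.7]
grip_width: 0.0008
```

```bash
python3 - <<'E'
from h import *
o=st();print(ctrl.calibration('wrist'))
cv2.imwrite('pics/f_w.png',ctrl.camera('wrist')[:,:,::-1])
a=ctrl.camera('side')[140:340,200:410,::-1]; cv2.imwrite('pics/f_s.png',cv2.resize(a,None,fx=3,fy=3,interpolation=cv2.INTER_CUBIC))
E
```

```text
t 9.03 p [0.5513 0.0256 0.2344] rpy [-179.89   -0.29  -21.91] F [ 0.  -0.4 -1.7] w 0.001
{'fx': 330.84102468910874, 'fy': 330.84102468910874, 'cx': 323.1098712682303, 'cy': 236.73639350287235, 'rvec': array([-2.84035797,  0.54964952,  0.06196659]), 'tvec': array([-0.50307097,  0.19486988,  0.45718214])}
```

View pics/f_w.png

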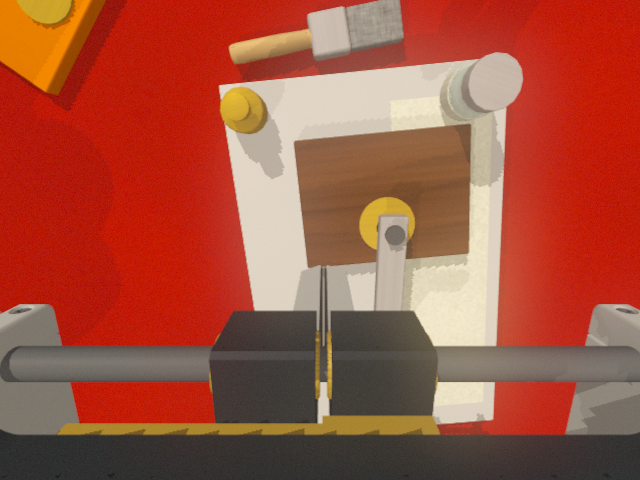

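View pics/f_s.png

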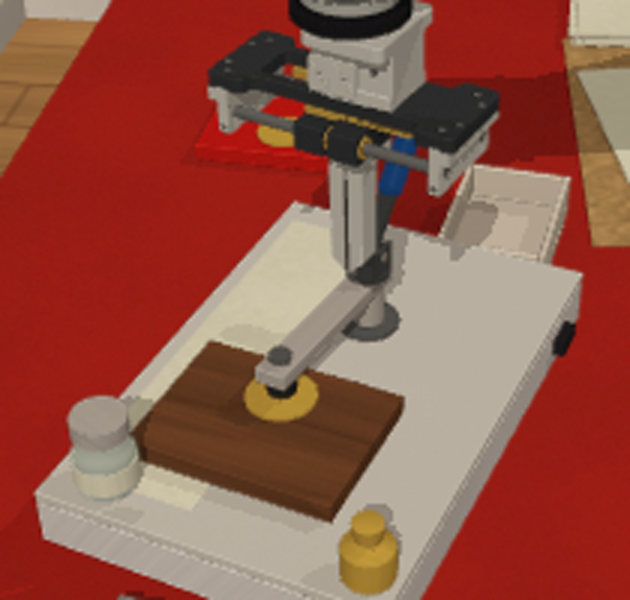

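```bash
python3 - <<'E'
from h import *
g=cv2.imread('pics/f_w.png')
c=cv2.resize(g[180:280,340:440],None,fx=6,fy=6,interpolation=cv2.INTER_CUBIC);cv2.imwrite('pics/f_w2.png',c)
hsv=cv2.cvtColor(g,cv2.COLOR_BGR2HSV)
m=((hsv[:,:,0]>18)&(hsv[:,:,0]<30)&(hsv[:,:,1]>170)&(hsv[:,:,2]>120)).astype(np.uint8);m[:,:340]=0;m[:,440:]=0;m[:180]=0;m[280:]=0
ct=max(cv2.findContours(m,0,2)[0],key=cv2.contourArea);h=cv2.convexHull(ct);print('hull',h[:,0].min(0),h[:,0].max(0),cv2.minEnclosingCircle(h),cv2.fitEllipse(h))
for pc in (cv2.fitEllipse(h)[0],cv2.minEnclosingCircle(h)[0]):
  p=un('wrist',pc,.071)[:2];d=p-PIV;print('plate',p,np.hypot(*d),np.radians(163)-np.arctan2(d[1],d[0]))
s=un('wrist',(395.3,235),.110)[:2];d=s-PIV;print('screw',s,np.hypot(*d),np.radians(163)-np.arctan2(d[1],d[0]))
E
```

```text
hull [359 197] [414 249] ((386.7608642578125, 224.02174377441406), 28.226911544799805) ((386.4350280761719, 223.60389709472656), (53.4795036315918, 56.456748962402344), 60.85451126098633)
plate [0.60999728 0.005617  ] 0.13368505161431454 1.6445293188420986
plate [0.61015894 0.00509338] 0.13325591305043452 1.647082683680921
screw [0.60996362 0.00366478] 0.13185479817236134 1.6496514009277197
```

View pics/f_w2.png

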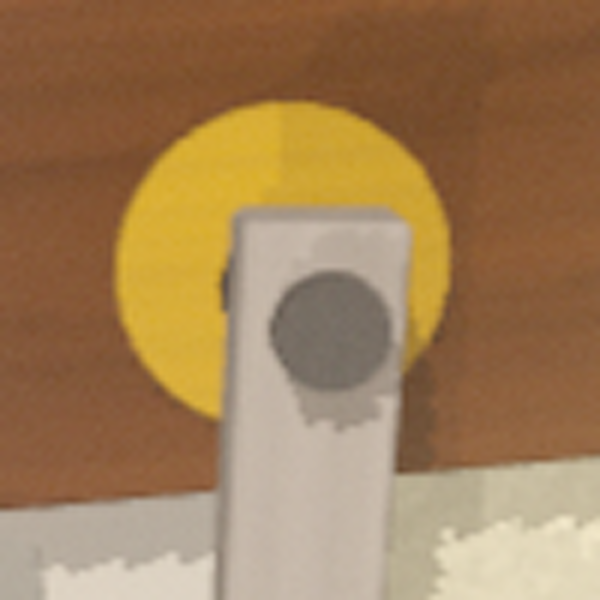

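Pad is over the plate (offset within about 2 mm). Next I raise the hand and move it to the lever, on its pivot side.

Request:
{"op": "drive_tool", "data": {
  "increments": [
    [[0, 0, 0], [0, 0, -20], 0],
    [[0, 0, 0], [5, 10, -20], 0],
    [[0, 0, 0], [10, 25, 0], 0],
    [[0, 0, 0], [12, 30, 0], 0],
    [[0, 0, 0], [12, 30, 0], 0],
    [[0, 0, 0], [12, 30, 0], 0],
    [[0, 0, 0], [8, 20, 0], 0],
    [[0, 0, 0], [4.5, 10, 0], 0],
    [[0, 0, 0], [0, 0, 0], 0],
    [[0, 0, 0], [0, 0, 0], 0]
  ]
}}

```text
time_s: 10.38
ee_pos: [0.552, -0.1413, 0.2714]
eef_rot: [-3.141, 0.0, -0.382]
force: [-0.3, -0.3, 0.5]
grip_width: 0.0004
```

```bash
python3 - <<'E'
from h import *
o=st();R=Ro.from_euler('xyz',o['eef_rot'])
print('piv in tool',R.inv().apply(np.r_[PIV,.122]-o['ee_pos']))
a=ctrl.camera('side')[120:320,200:410,::-1]; cv2.imwrite('pics/g_s.png',cv2.resize(a,None,fx=3,fy=3,interpolation=cv2.INTER_CUBIC))
a=ctrl.camera('scene')[165:340,200:440,::-1]; cv2.imwrite('pics/g_c.png',cv2.resize(a,None,fx=3,fy=3,interpolation=cv2.INTER_CUBIC))
u=np.array([.373,.928])
for ph in(.89,.8):
  for s in(.055,.11):
    P=np.r_[PIV-u*s*np.cos(ph),.122+s*np.sin(ph)];print((pr('side',P)[0]-[200,120])*3,(pr('scene',P)[0]-[200,165])*3)
E
```

```text
t 10.38 p [ 0.552  -0.1413  0.2714] rpy [-1.7999e+02  1.0000e-02 -2.1890e+01] F [-0.3 -0.3  0.5] w 0.0
piv in tool [ 0.00063268 -0.02429068  0.1493706 ]
[388.34896276 246.60819244] [261.82801451 230.31088047]
[409.63411744 180.69480377] [216.85859401 187.09222733]
[390.59563694 247.8740603 ] [257.46883357 233.40501441]
[413.95629313 183.72447966] [208.11147986 193.5819087 ]
```

View pics/g_s.png

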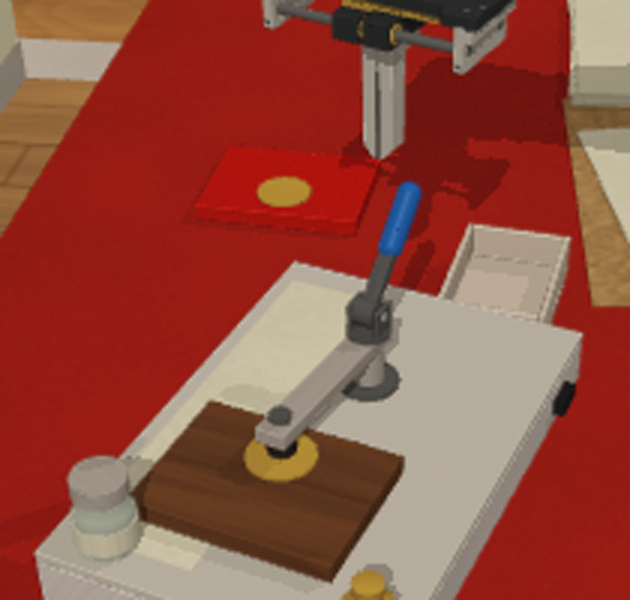

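View pics/g_c.png

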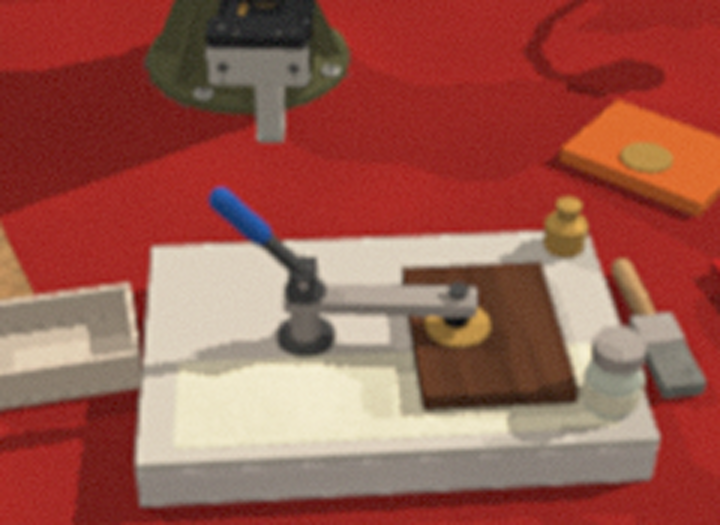

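Request:
{"op": "drive_tool", "data": {
  "increments": [
    [[0, 0, 0], [0, 0, 20], 0],
    [[0, 0, 0], [0, 0, 20], 0],
    [[0, 0, 0], [0, 0, 16], 0],
    [[0, 0, 0], [0, 8, 0], 0],
    [[0, 0, 0], [0, 8, 0], 0],
    [[0, 0, 0], [0, 3.3, 2.3], 0],
    [[0, 0, 0], [0, 3.3, 2.4], 0],
    [[0, 0, 0], [0, 3.5, 3], 0],
    [[0, 0, 0], [0, 3.4, 2.9], 0],
    [[0, 0, 0], [0, 3.1, 3.2], 0],
    [[0, 0, 0], [0, 3.1, 3.3], 0],
    [[0, 0, 0], [0, 2.8, 3.6], 0],
    [[0, 0, 0], [0, 2.8, 3.6], 0],
    [[0, 0, 0], [0, 0, 0], 0]
  ]
}}

```text
time_s: 12.22
ee_pos: [0.5362, -0.1806, 0.1907]
eef_rot: [3.142, 0.001, -0.383]
force: [-0.2, -0.2, 0.9]
grip_width: 0.0003
```

```bash
python3 - <<'E'
from h import *
o=st();R=Ro.from_euler('xyz',o['eef_rot'])
print('piv in tool',R.inv().apply(np.r_[PIV,.122]-o['ee_pos']))
a=ctrl.camera('side')[120:320,200:410,::-1]; cv2.imwrite('pics/h_s.png',cv2.resize(a,None,fx=3,fy=3,interpolation=cv2.INTER_CUBIC))
E
```

```text
t 12.22 p [ 0.5362 -0.1806  0.1907] rpy [ 1.800e+02  5.000e-02 -2.195e+01] F [-0.2 -0.2  0.9] w 0.0
piv in tool [ 0.00058178 -0.0665922   0.06868371]
```

View pics/h_s.png

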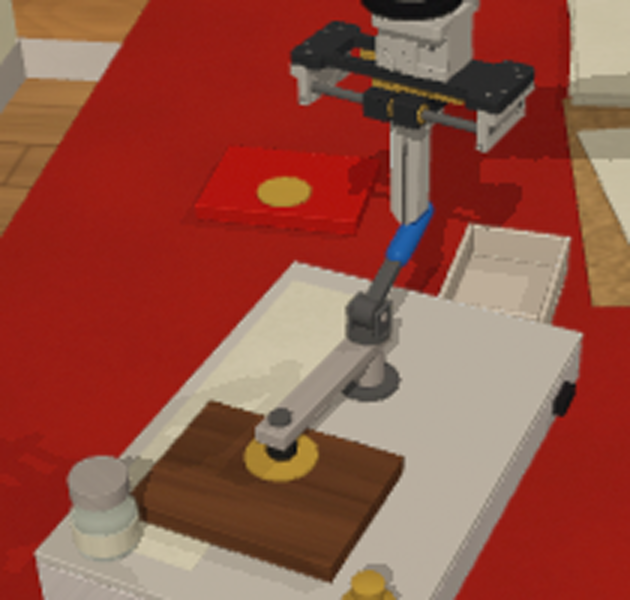

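Lever is moving and the strap is holding its place. Continuing the push down.

Request:
{"op": "drive_tool", "data": {
  "increments": [
    [[0, 0, 0], [0, 2.4, 3.8], 0],
    [[0, 0, 0], [0, 2.4, 3.8], 0],
    [[0, 0, 0], [0, 2, 4], 0],
    [[0, 0, 0], [0, 2, 4.1], 0],
    [[0, 0, 0], [0, 1.6, 4.2], 0],
    [[0, 0, 0], [0, 1.6, 4.3], 0],
    [[0, 0, 0], [0, 1.2, 4.4], 0],
    [[0, 0, 0], [0, 1.2, 4.4], 0],
    [[0, 0, 0], [0, 0.7, 4.4], 0],
    [[0, 0, 0], [0, 0.7, 2.5], 0],
    [[0, 0, 0], [0, 0, 0], 0]
  ]
}}

```text
time_s: 13.65
ee_pos: [0.5306, -0.1951, 0.151]
eef_rot: [3.142, 0.0, -0.383]
force: [-0.3, 0.7, 0.2]
grip_width: 0.0005
```

Request:
{"op": "drive_tool", "data": {
  "increments": [
    [[0, 0, 0], [0, 0, 1], 0],
    [[0, 0, 0], [0, 0, 1], 0],
    [[0, 0, 0], [0, 0, 0], 0]
  ]
}}

```text
time_s: 14.02
ee_pos: [0.5306, -0.1953, 0.1495]
eef_rot: [3.141, -0.0, -0.383]
force: [-1.6, 1.0, 3.9]
grip_width: 0.0006
```

Request:
{"op": "drive_tool", "data": {
  "increments": [
    [[0, 0, 0], [0, 0, 0.7], 0],
    [[0, 0, 0], [0, 0, 0.7], 0],
    [[0, 0, 0], [0, 0, 0], 0],
    [[0, 0, 0], [0, 0, 0], 0]
  ]
}}

```text
time_s: 14.52
ee_pos: [0.5306, -0.1954, 0.1488]
eef_rot: [3.141, -0.001, -0.383]
force: [-4.7, 1.6, 11.9]
grip_width: 0.0001
```

```bash
python3 - <<'E'
from h import *
o=st();R=Ro.from_euler('xyz',o['eef_rot'])
print('piv in tool',R.inv().apply(np.r_[PIV,.122]-o['ee_pos']),'F tool',R.inv().apply(o['force']))
cv2.imwrite('pics/i_w.png',ctrl.camera('wrist')[:,:,::-1])
a=ctrl.camera('side')[120:320,200:410,::-1]; cv2.imwrite('pics/i_s.png',cv2.resize(a,None,fx=3,fy=3,interpolation=cv2.INTER_CUBIC))
E
```

```text
t 14.53 p [ 0.5306 -0.1954  0.1488] rpy [ 1.7997e+02 -5.0000e-02 -2.1940e+01] F [-4.7  1.6 11.9] w 0.0
piv in tool [ 0.0001374  -0.08245761  0.02673603] F tool [ -4.93888175   0.31986031 -11.85568545]
```

View pics/i_s.png

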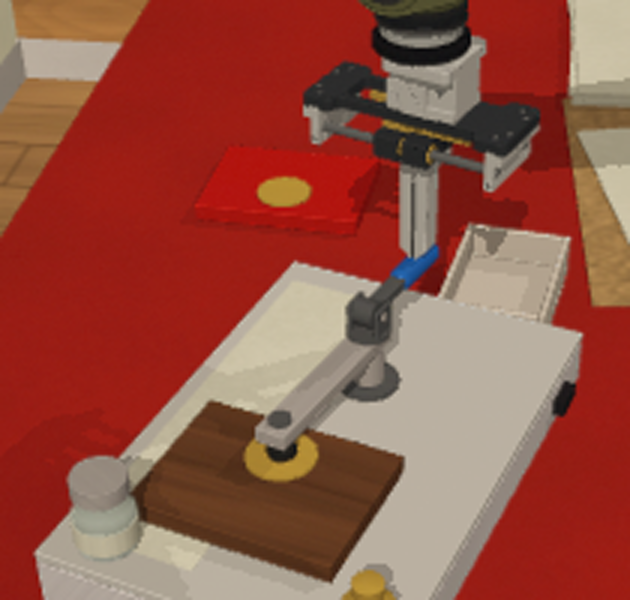

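View pics/i_w.png

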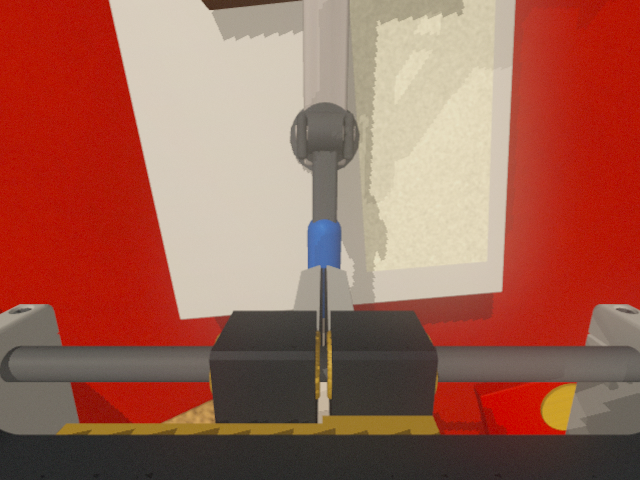

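```bash
python3 - <<'E'
from h import *
u=np.array([.373,.928])
for ph in(0,.1,.3):
  P=np.array([np.r_[PIV-u*s*np.cos(ph),.122+s*np.sin(ph)] for s in(.0,.055,.1,.11)]);print(((pr('side',P)-[200,120])*3).round(0).tolist())
E
```

```text
[[367.0, 312.0], [400.0, 279.0], [426.0, 253.0], [431.0, 247.0]]
[[367.0, 312.0], [400.0, 273.0], [426.0, 243.0], [431.0, 236.0]]
[[367.0, 312.0], [399.0, 264.0], [424.0, 225.0], [429.0, 217.0]]
```

Request:
{"op": "drive_tool", "data": {
  "increments": [
    [[0, 0, 0], [-0.7, 0, 0.6], 0],
    [[0, 0, 0], [0, 0, 0.6], 0],
    [[0, 0, 0], [0, 0, 0], 0],
    [[0, 0, 0], [0, 0, 0], 0]
  ]
}}

```text
time_s: 15.12
ee_pos: [0.5306, -0.1954, 0.1486]
eef_rot: [3.141, -0.003, -0.383]
force: [-3.7, 1.5, 19.1]
grip_width: 0.0003
```

The tool moved only 0.2 mm for 1.2 mm commanded while force rose to 19 N, so the lever is on its stop. Now I lift the hand clear.

Request:
{"op": "drive_tool", "data": {
  "increments": [
    [[0, 0, 0], [0, 0, -3], 0],
    [[0, 0, 0], [0, 0, -8], 0],
    [[0, 0, 0], [0, 0, -20], 0],
    [[0, 0, 0], [0, 0, -30], 0],
    [[0, 0, 0], [0, 0, -30], 0],
    [[0, 0, 0], [-30, 0, -30], 0],
    [[0, 0, 0], [-50, 0, 0], 0],
    [[0, 0, 0], [-50, 0, 0], 0],
    [[0, 0, 0], [-30, 0, 0], 0],
    [[0, 0, 0], [0, 0, 0], 0],
    [[0, 0, 0], [0, 0, 0], 0]
  ]
}}

```text
time_s: 16.5
ee_pos: [0.382, -0.1353, 0.2679]
eef_rot: [3.141, -0.001, -0.383]
force: [0.5, -0.2, -0.3]
grip_width: 0.0005
```

```bash
python3 - <<'E'
from h import *
st()
cv2.imwrite('pics/j_w.png',ctrl.camera('wrist')[:,:,::-1])
a=ctrl.camera('side')[170:370,200:410,::-1]; cv2.imwrite('pics/j_s.png',cv2.resize(a,None,fx=3,fy=3,interpolation=cv2.INTER_CUBIC))
a=ctrl.camera('scene')[165:340,180:440,::-1]; cv2.imwrite('pics/j_c.png',cv2.resize(a,None,fx=3,fy=3,interpolation=cv2.INTER_CUBIC))
E
```

```text
t 16.5 p [ 0.382  -0.1353  0.2679] rpy [ 1.7999e+02 -3.0000e-02 -2.1940e+01] F [ 0.5 -0.2 -0.3] w 0.001
```

View pics/j_s.png

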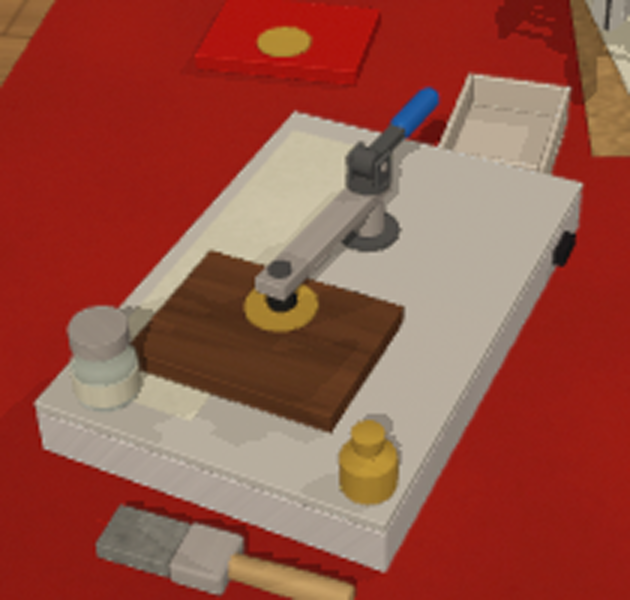

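View pics/j_c.png

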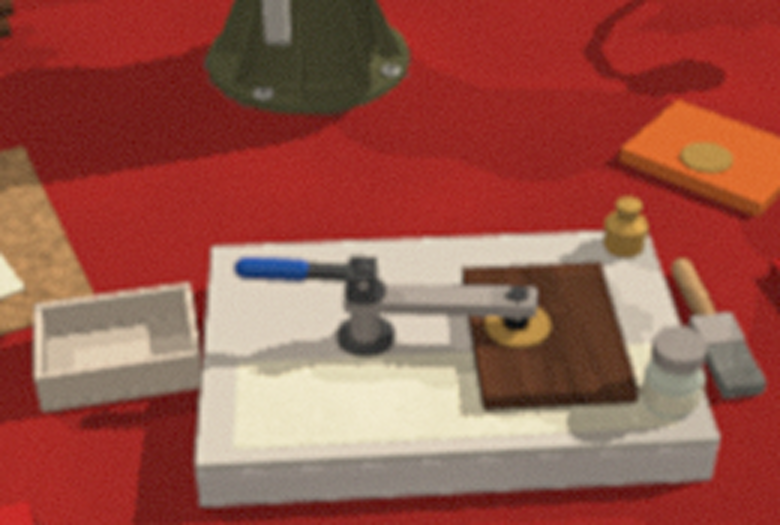

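View pics/j_w.png

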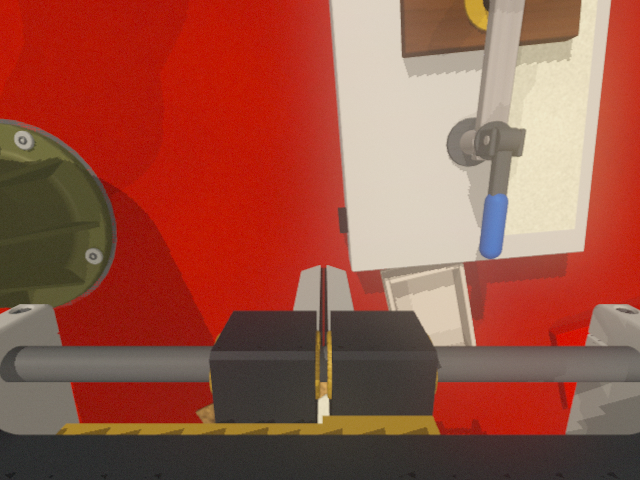

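```bash
python3 - <<'E'
from h import *
print(un('side',(280/3+200,268/3+170),.110)[:2],un('side',(281/3+200,306/3+170),.071)[:2])
print(un('scene',(517/3+180,293/3+165),.110)[:2],un('scene',(518/3+180,323/3+165),.071)[:2])
a=cv2.imread('pics/a_side.png')[170:370,200:410];b=ctrl.camera('side')[170:370,200:410,::-1]
ctrl.hand_in();st()
E
```

```text
[0.60941627 0.00662277] [0.61070869 0.00466851]
[ 0.61895325 -0.0035996 ] [0.6142517  0.00185425]
the job is handed in; nothing more can be done
the job is handed in; nothing more can be done
```

The board is clamped: the strap's pad is over the brass plate, and the blue lever is fully down on its stop. I handed the job in at about 16.7 s of the 51 s allowed.

- **Strap:** I pushed it round with the closed fingers. A wrist view after I took the fingers away put the pad's centre about 2 mm from the plate's centre.
- **Lever:** I pressed it down until it stopped moving: the last 1.2 mm commanded gave only 0.2 mm, with the force at 19 N. A sideways force of about 4–5 N also showed on the tool here. I saw no shift of the strap in the pictures.
- **Final pictures:** The lever is level and the pad is on the plate. The board, jar, dish, brush and weight look to be where they started. The hand was clear, about 0.16 m to the side and 0.12 m higher, with the force reading near zero.

**Disagreement:** The final checks of pad against plate did not fully match. The side view gave about 2 mm of offset and the coarser scene view about 7 mm. I trust the side view and the earlier wrist view more, because both are closer.

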